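Put the torch back in its spring clips

ROBOT

A 6-joint arm with a two-finger parallel gripper is mounted at the origin on the work surface. World frame = base frame: x ahead of the robot, y to its left, z up, the work surface at z = 0. Lengths are in m, angles in rad, forces in N, time in s.
With the tool pointing down it reaches from about 0.35 to 1 m from the base axis. Payload 7.1 kg.
Tool frame: the origin (TCP) lies between the finger pads; the fingertips stand 22 mm ahead of it and the grasp point (between the pads) lies 3 mm ahead of it; x points along the fingers, y is the direction in which the jaws open and shut, and the axes are right-handed (so a half turn about x gives the same grasp; the last joint's range is limited). The gripper opens to 85 mm and grips with 20 to 120 N. Pads are 22 mm wide; open, the fingers measure 114 mm over their backs; the gripper's body (76 mm by 85 mm) begins 54 mm behind the grasp point. The pads swing forward as they close: fully open they stand 13 mm farther back than shut.
Start: joints at [-1.223, 0.423, 1.63, -0, 1.089, -0.019], TCP at [0.224, -0.583, 0.222] pointing down, gripper open.
Joint ranges: [-3, 3], [-0.9, 2.11], [0.09, 2.58], [-1.31, 4.45], [0.11, 2.69], [-2.54, 2.54]. Speed limits (rad/s): [2.39, 2.39, 3.01, 3.14, 3.14, 3.14].

INTERFACE

Orientations are given as a rotation vector (axis times angle).
In Python, from rig import manip gives the robot as it stands. The module is installed in compiled form; this text tells all that it offers. Calls block until the motion is done:
- manip.move_to(position, orientation): joint-space move of the TCP to a pose.
- manip.servo_line(position, orientation=None, rate=0.15): straight line of the TCP; orientation=None keeps the orientation; rate is the mean speed in m/s.
- manip.set_joints(angles): joint-space move.
- manip.command_gripper(opening, f_grip=None): finger opening in m; f_grip is the grip in N (None keeps the last); returns when the fingers have stopped.
- manip.hold(seconds).
- manip.solve_ik(position, orientation): joint angles nearest the present ones, or None.
- manip.camera(name): name is "side" or "top"; returns a dict with "image" (480x640x3 uint8, red, green, blue), "fx", "fy", "cx", "cy" (pixels), "k1" (the pictures are not rectified: a ray, as slopes to the right and down, at radius r is drawn at 1 + k1 r^2 times it, then the intrinsics apply), "cam_to_world" (4x4, takes a point from camera to world coordinates). Camera axes: x right, y down, z forward; pixel columns grow to the right and rows downward; lengths in m; the calibration is good to about 2 mm. A picture is of the moment at which its call begins. There is no depth.
A pose or a line that the arm cannot do raises manip.IKError and nothing moves.
- manip.sign_off(): hands the job in, once; it reports no verdict.
Readings, each from a call of its own:
- manip.get_time(): time.
- manip.get_joint_positions(): joint angles.
- manip.get_joint_vel(): joint speeds.
- manip.get_tau(): joint torques, N m.
- manip.get_position(): TCP position.
- manip.get_ee_rot(): TCP orientation.
- manip.get_contact_force(): force on the tool from outside, world axes, zero at the start.
- manip.get_torque(): the same for the moment, N m.
- manip.get_width(): finger opening in m.
Only numpy, scipy, OpenCV 4.12 (cv2) and the standard library are available. Lean on these libraries where they do the work, as an engineer would, in place of code of your own. Each camera call takes 0.05 s, during which the arm holds its last target. There are 200 camera calls.

TASK

Draw the torch out of the remote holder by its tail, lay it down on the grey mat and let go. Then take it again by the middle of its barrel and press it sideways into the one empty pair of spring clips on the pegboard rack, until it is fully home in both clips, and let go. Leave the other things where they are.

Things in the scene. Friction and masses are not known exactly. Their poses are not given: they have to be found in the camera images.
- torch: Hand torch, 152 mm long, about 0.15 kg. Origin mid-length on its axis; its y axis runs along it, lens at +y, tail at -y. Round bare-metal barrel 22 mm in diameter from y = -52 to +52 mm; at each end a dark eight-sided cap, 24 mm long, 30 mm across flats, on which it lies without rolling, axis 15 mm above its support. Starts in the holder, lens inside.
- torch_tail (a point): Middle of the torch's tail cap, on its axis, 64 mm from its origin. At the start the tail stands 45 to 49 mm out of the holder's mouth, hanging free over the table with its axis 25 mm up and two of its flats upright.
- remote_holder: Fixed grey plastic sleeve on a white pegboard tile, open only at the mouth. Origin on the table under the mouth; it runs 112 mm along its +y (the torch comes out along -y). Inside 42 mm wide, floor 10 mm and roof 50 mm above the table, back wall at y = 108 mm; outside 50 mm wide, top at 54 mm. A steel hook 46 mm high stands at x = +48, y = 68 to 90 mm.
- mat: Fixed flat grey mat, 180 (x) by 160 (y) by 6 mm thick, on the table between holder and rack; origin at the middle of its underside (top at z = 6 mm).
- clip_rack: Fixed rack: white pegboard panel 190 (x) by 178 (y) mm lying flat, top 12 mm above the table; origin under its middle. Three clip places at x = -62, 0, +62 mm, each two steel spring clips at y = -38 and +38 mm (14 mm long in y) for a 22 mm rod lying along y. Free finger room between them from y = -31 to +31 mm. Wooden end boards, inner faces at y = -84 and +84 mm, rise 46 mm above the panel.
- clip_mouth (a point): Point above the middle clip place (x = 0, y = 0 of the rack) at the height of the jaw tips, 52 mm above the panel. In every clip the sprung jaws give sideways (x); the flared mouth is about 33 mm wide. A rod pressed straight down between them snaps past with roughly 10 to 20 N for the two clips together and stops on a firm seat.
- cork_strip: Thin cork strip 22 by 50 by 2 mm fixed on the panel in the empty clip place (any of the three). Origin at the strip's underside, on the panel 12 mm above the table, midway between the two empty clips; its y axis runs along the clip place. The seated torch has its origin 28 mm straight above this one, its axis along y, either way round.
- screwdriver: Screwdriver, black handle 22 mm in diameter and 104 mm long with a 30 mm thin shaft at +y; lies in one of the other clip places. Origin mid-handle on the axis. Leave it.
- massage_stick: Wooden massage stick, 22 mm in diameter, 151 mm long with ball ends; lies in the remaining clip place. Origin mid-length on the axis. Leave it.
- owl: Ceramic owl, 115 mm tall, 70 mm wide; origin under its middle. Leave it.
- tumbler: Clear glass tumbler, 100 mm tall, rim 72 mm across; origin under its middle. Leave it.
- dice_cup: Yellow plastic dice cup, 95 mm tall, rim 80 mm across; origin under its middle. Leave it.
- remote: Flat black remote control, 45 by 150 (y) by 18 mm, on the table; origin under its middle. Leave it.

How it is judged:
By the outcome, as a careful person would: the job done as asked, in the order asked, and still so for the second after the job is handed in, with the robot touching nothing.
It also fails if it takes over 51 s, if anything falls off the work surface, if the arm or the gripper's body presses on something with over 40 N, if the wrist force passes 120 N, or if a joint passes its speed limit or range.

## Working session

There is one attempt and no reset: what is moved stays moved. The work goes in short steps, each a Python script; the robot and the scene stay as the last script left them, time stands still between calls to the robot, and variables do not carry over. Pictures are saved under pics/ and viewed, about 8 in all and at most 12, crops included, and the job is handed in when it is done.

```bash
mkdir -p pics
python3 - <<'E'
from rig import manip
import cv2, numpy as np
for n in("top","side"):
    c=manip.camera(n); cv2.imwrite(f"pics/{n}0.png",c["image"][:,:,::-1])
    print(n,c["fx"],c["fy"],c["cx"],c["cy"],c["k1"]);print(np.round(c["cam_to_world"],4))
print(manip.get_time(),manip.get_ee_rot(),manip.get_width())
E
```

```text
top 574.4055409287301 574.4055409287301 317.2853951748274 240.11115411993364 -0.09326701586177792
[[-0.0219 -0.9856  0.1679  0.3822]
 [-0.9998  0.0211 -0.0062 -0.0716]
 [ 0.0026 -0.168  -0.9858  1.4366]
 [ 0.      0.      0.      1.    ]]
side 581.1134462420639 581.1134462420639 310.53192652366 238.06035439807198 0.007902933155776502
[[-0.8421 -0.3873  0.3754  0.2213]
 [-0.5392  0.623  -0.5667  0.5498]
 [-0.0144 -0.6796 -0.7334  0.8811]
 [ 0.      0.      0.      1.    ]]
0.1 [ 2.02157175  0.37649773 -2.02201176] 0.0856041022641413
```

View pics/top0.png

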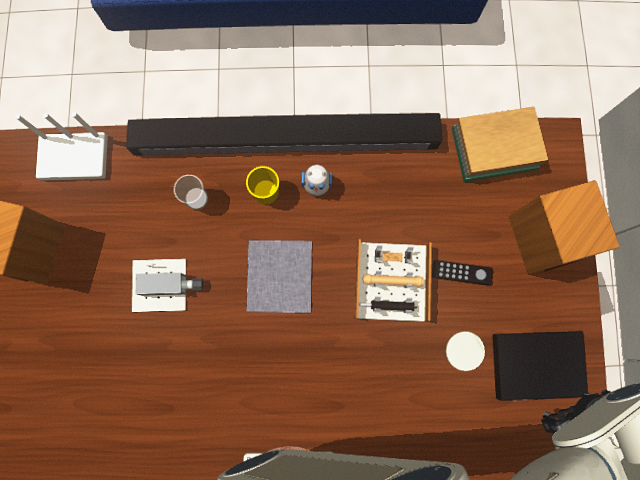

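View pics/side0.png

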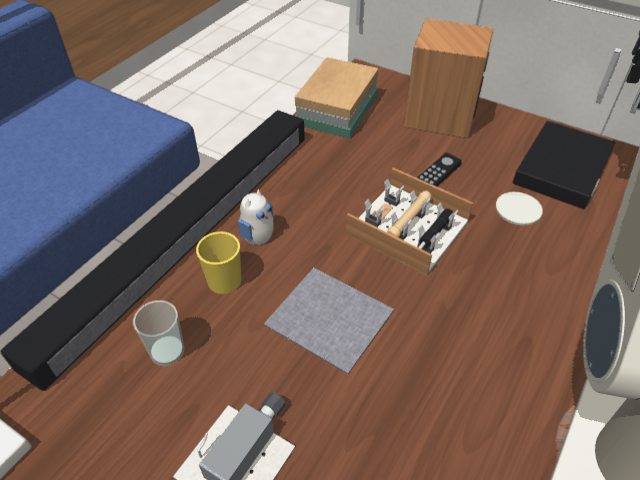

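```bash
cat > h.py <<'E'
from rig import manip
import cv2, numpy as np
def ray(c,uv):
    K=np.array([[c["fx"],0,c["cx"]],[0,c["fy"],c["cy"]],[0,0,1]])
    p=cv2.undistortPoints(np.array(uv,float).reshape(-1,1,2),K,np.array([c["k1"],0,0,0.])).reshape(-1,2)
    T=np.array(c["cam_to_world"]); return T[:3,3],np.c_[p,np.ones(len(p))]@T[:3,:3].T
def plane(c,uv,z):
    o,d=ray(c,uv); return o+d*((z-o[2])/d[:,2])[:,None]
def tri(c1,u1,c2,u2):
    A=np.zeros((3,3));b=np.zeros(3);L=[]
    for c,u in((c1,u1),(c2,u2)):
        o,d=ray(c,u);d=d[0]/np.linalg.norm(d[0]);P=np.eye(3)-np.outer(d,d);A+=P;b+=P@o;L.append((o,d))
    x=np.linalg.solve(A,b); return x,[float(np.linalg.norm(np.cross(x-o,d))) for o,d in L]
def blob(m,box):  # biggest contour of mask in box x0,y0,x1,y1
    z=np.zeros_like(m);x0,y0,x1,y1=box;z[y0:y1,x0:x1]=m[y0:y1,x0:x1]
    cs,_=cv2.findContours(z,cv2.RETR_EXTERNAL,cv2.CHAIN_APPROX_NONE)
    return max(cs,key=cv2.contourArea)
E
python3 - <<'E'
from h import *
t=manip.camera("top");s=manip.camera("side");T=t["image"];S=s["image"]
hs=lambda I:cv2.cvtColor(I,cv2.COLOR_RGB2HSV)
def rect(c,m,box,z,name):
    k=blob(m,box);w=plane(c,k.reshape(-1,2).astype(float),z)[:,:2]
    r=cv2.minAreaRect((w*1000).astype(np.float32));print(name,len(k),np.round(r[0],1),np.round(r[1],1),round(r[2],2))
H=hs(T);HS=hs(S)
white=lambda H:cv2.inRange(H,(0,0,190),(180,45,255))
grey=lambda H:cv2.inRange(H,(0,0,70),(180,60,200))
rect(t,grey(H),(235,230,325,322),.006,"mat top");rect(s,grey(HS),(255,262,400,375),.006,"mat side")
cl=lambda m:cv2.morphologyEx(m,cv2.MORPH_CLOSE,np.ones((9,9)))
rect(t,cl(white(H)),(362,235,428,325),.012,"panel top")
rect(t,cl(white(H)),(125,252,188,320),.006,"tile top")
cork=lambda H:cv2.inRange(H,(5,60,120),(25,255,255))
rect(t,cork(H),(376,246,412,267),.014,"cork top")
rect(t,grey(H)&cv2.inRange(H,(0,0,0),(180,60,255)),(130,268,183,300),.054,"holder top")
def crop(I,x,y,w,h,f=4):return cv2.resize(I[y:y+h,x:x+w],(w*f,h*f),interpolation=cv2.INTER_CUBIC)
A=np.vstack([np.hstack([crop(T,125,252,95,70),crop(T,350,235,95,70+25)[:280]]),np.hstack([crop(S,200,385,95,70),crop(S,345,170,95,70)])])
cv2.imwrite("pics/crops.png",A[:,:,::-1])
E
```

```text
mat top 267 [537.7  17.1] [159.6 180.8] 88.08
mat side 286 [535.6  19.8] [163.2 181.2] 88.21
panel top 183 [ 463.8 -265. ] [154.3  82.9] 86.54
tile top 217 [520.8 318. ] [129.8 139.5] 0.77
cork top 55 [ 579.9 -266.8] [50.7 22.9] 85.33
holder top 160 [516.2 306.3] [ 64.5 113.4] 1.21
```

View pics/crops.png

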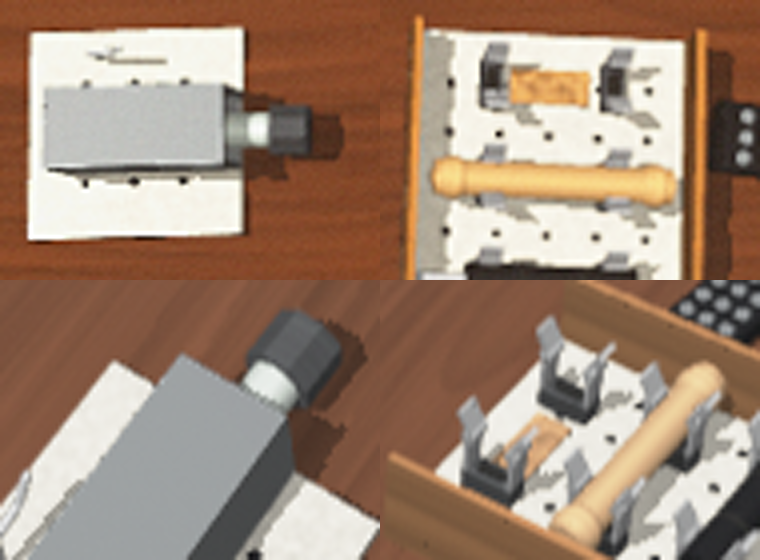

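The top view shows the holder mouth facing −y, with the tail cap at about px (198, 284). The empty clips are in the far row: the cork is at about px (390, 257), beside the massage stick. The mat is at about px (280, 276).

Run:
```python
from h import *
t=manip.camera("top");s=manip.camera("side");T=t["image"];S=s["image"]
H=cv2.cvtColor(T,cv2.COLOR_RGB2HSV);HS=cv2.cvtColor(S,cv2.COLOR_RGB2HSV)
def mr(k,c,z):
    w=plane(c,k.reshape(-1,2).astype(float),z)[:,:2]*1000
    r=cv2.minAreaRect(w.astype(np.float32));return np.round(r[0],1),np.round(r[1],1),round(r[2],2)
dark=lambda H:cv2.inRange(H,(0,0,25),(180,85,130))
def c2(k):m=cv2.moments(k);return np.array([m["m10"]/m["m00"],m["m01"]/m["m00"]])
a=blob(dark(H),(192,272,212,298));b=blob(dark(HS),(258,388,290,418))
print("cap px",c2(a),cv2.boundingRect(a),c2(b),cv2.boundingRect(b))
print("cap tri",tri(t,c2(a),s,c2(b)),"top rect",mr(a,t,.03))
print("top plane",plane(t,[c2(a)],.032),"side plane",plane(s,[c2(b)],.03))
bar=lambda H:cv2.inRange(H,(0,0,190),(180,60,255))
k=blob(bar(H),(186,272,194,298));print("barrel",c2(k),cv2.boundingRect(k),plane(t,[c2(k)],.034))
tan=lambda H:cv2.inRange(H,(12,60,150),(28,200,255))
k=blob(tan(H),(358,271,426,291));print("stick top",mr(k,t,.044))
k=blob(tan(HS),(380,188,432,242));print("stick side",mr(k,s,.042))
ck=blob(cv2.inRange(H,(5,60,120),(25,255,255)),(376,246,412,267));cs=blob(cv2.inRange(HS,(5,60,120),(25,255,255)),(371,198,390,222))
print("cork",cv2.boundingRect(cs),mr(ck,t,.014),plane(t,[c2(ck)],.014),mr(cs,s,.014))
# panel corners
w=cv2.morphologyEx(cv2.inRange(H,(0,0,90),(180,60,255)),cv2.MORPH_CLOSE,np.ones((7,7)))
k=blob(w,(350,236,434,330));print("panel",cv2.boundingRect(k),mr(k,t,.012))
for y,x in((.215,.52),(.017,.537),(-.267,.58)):
  for sg in(1,-1):
    R=np.array([[0,0,-1],[sg,0,0],[0,-sg,0]]).T
    print(sg,manip.solve_ik([x,y,.1],cv2.Rodrigues(R.astype(float))[0].ravel()))
```

```text
cap px [196.99249249 284.29279279] (192, 278, 11, 13) [274.42085359 402.77201513] (261, 392, 25, 26)
cap tri (array([0.51740948, 0.21907492, 0.02269575]), [0.0011061045448562635, 0.0011061045448564335]) top rect (array([518.5, 218. ]), array([30.2, 24.8]), 0.51)
top plane [[0.5175369 0.2176176 0.032    ]] side plane [[0.51382913 0.22154218 0.03      ]]
barrel [189.03703704 283.94074074] (187, 281, 5, 7) [[0.51857504 0.23691045 0.034     ]]
stick top (array([ 516.7, -262.8]), array([151.7,  24.8]), 86.38)
stick side (array([ 506.7, -262.6]), array([159.9,  56.4]), 80.94)
cork (373, 203, 17, 17) (array([ 579.9, -266.8]), array([50.7, 22.9]), 85.33) [[ 0.57940367 -0.26607814  0.014     ]] (array([ 577.6, -267.5]), array([45.9, 21.8]), 84.48)
panel (359, 242, 67, 79) (array([ 517. , -265.4]), array([164.1, 191.1]), 85.81)
1 [3.70907195e-01 5.02690016e-01 1.84543304e+00 4.44089210e-16
 7.93469596e-01 3.70907195e-01]
-1 None
1 [9.49592211e-03 4.73325182e-01 1.90191625e+00 4.44089210e-16
 7.66351227e-01 9.49592211e-03]
-1 None
1 [-0.45006166  0.59245573  1.67020148  0.          0.87893544 -0.45006166]
-1 None
```

```bash
cat >> h.py <<'E'
def rot(deg):  # tool down, tool -z along torch axis (cos,sin)
    a=np.array([np.cos(np.radians(deg)),np.sin(np.radians(deg)),0]);x=np.array([0,0,-1.]);z=-a
    return cv2.Rodrigues(np.c_[x,np.cross(z,x),z])[0].ravel()
def st(n=""):
    print(n,round(manip.get_time(),2),np.round(manip.get_position(),4),"w",round(manip.get_width(),4),"F",np.round(manip.get_contact_force(),1),"M",np.round(manip.get_torque(),2))
E
python3 - <<'E'
from h import *
manip.command_gripper(.06)
r=rot(90)
manip.move_to([.518,.2185,.13],r);st("above")
manip.servo_line([.518,.2185,.035],rate=.1);st("down")
manip.command_gripper(.02,60);st("grip")
manip.servo_line([.518,.2185,.038],rate=.03);st("lift2")
manip.servo_line([.518,.06,.038],rate=.12);st("out")
manip.servo_line([.518,.06,.08],rate=.1);st("up")
t=manip.camera("top")["image"];s=manip.camera("side")["image"]
A=np.hstack([cv2.resize(t[220:340,130:330],(400,240)),cv2.resize(s[260:440,150:420],(360,240))])
cv2.imwrite("pics/pull.png",A[:,:,::-1])
E
```

```text
above 3.69 [0.5184 0.2179 0.1301] w 0.06 F [ 0.8 -0.3  0.2] M [-0.01 -0.01  0.03]
down 4.79 [0.5185 0.2187 0.0356] w 0.06 F [-0.3  0.   0.2] M [ 0.05 -0.    0.01]
grip 5.26 [0.518  0.2185 0.0351] w 0.0197 F [-0.3  0.4  0.7] M [0.01 0.03 0.01]
lift2 5.51 [0.5182 0.2186 0.0383] w 0.02 F [ 0.4 -0.1 -0.2] M [-0.01  0.07 -0.06]
out 6.97 [0.518  0.0605 0.038 ] w 0.0199 F [ 0.4 -0.8 -0.2] M [-0.01  0.02 -0.03]
up 7.54 [0.518  0.0602 0.0801] w 0.0203 F [-0.3 -0.5 -0.6] M [-0.02 -0.04 -0.02]
```

View pics/pull.png

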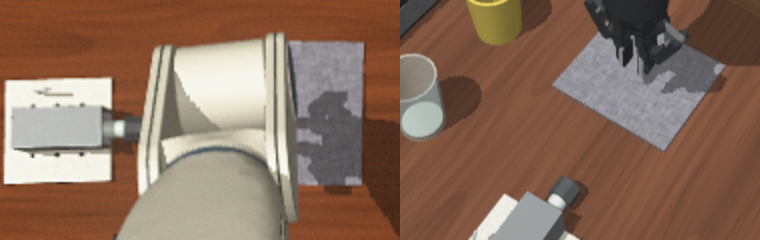

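The grasp missed: the fingers closed to 20 mm with nothing between them. The side view shows the torch still in the holder at about px (276, 402). I'll go back down and look before closing.

Run:
```python
from h import *
manip.command_gripper(.06)
manip.servo_line([.518,.2185,.08],rate=.2)
manip.servo_line([.518,.2185,.035],rate=.1);st("down")
s=manip.camera("side");S=s["image"]
T=np.linalg.inv(np.array(s["cam_to_world"]))
for z in(.035,.032,.013):
    for x in(.518-.03,.518+.03):
        p=T@[x,.2185,z,1];r2=(p[0]**2+p[1]**2)/p[2]**2;f=1+s["k1"]*r2
        u=(s["cx"]+s["fx"]*p[0]/p[2]*f,s["cy"]+s["fy"]*p[1]/p[2]*f);print(x,z,np.round(u,1),"crop",np.round([(u[0]-210)*5,(u[1]-340)*5]))
cv2.imwrite("pics/pre.png",cv2.resize(S[340:440,210:340],(650,500),interpolation=cv2.INTER_CUBIC)[:,:,::-1])
```

```text
down 9.65 [0.518  0.2182 0.0348] w 0.06 F [ 0.9 -0.7 -0.1] M [0.02 0.01 0.01]
0.488 0.035 [288.9 407.9] crop [394. 340.]
0.548 0.035 [257.9 389.3] crop [239. 246.]
0.488 0.032 [289.  408.8] crop [395. 344.]
0.548 0.032 [258.  390.2] crop [240. 251.]
0.488 0.013 [289.5 414.4] crop [397. 372.]
0.548 0.013 [258.9 395.9] crop [245. 279.]
```

View pics/pre.png

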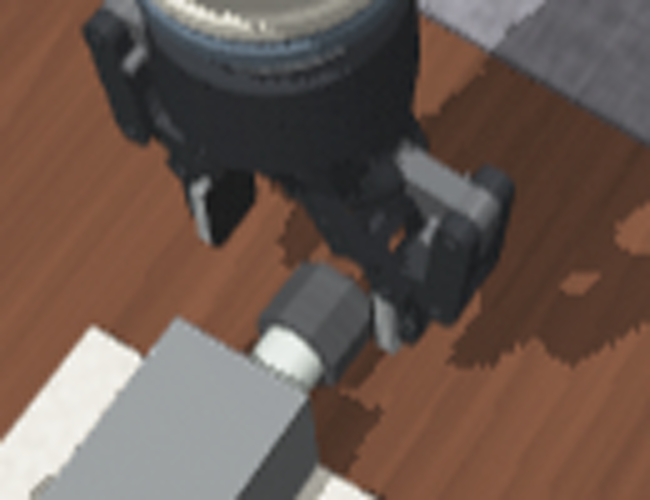

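Run:
```python
from h import *
s=manip.camera("side")
for uv,x in(((252.4,388.6),.548),((287.6,410.),.488),((252.4,388.6),.556),((287.6,410.),.480)):
    o,d=ray(s,[uv]);d=d[0];print(x,np.round(o+d*(x-o[0])/d[0],4))
for uv in((252.4,388.6),(287.6,410.)):
    for y in(.2185,.2295,.2075):
        o,d=ray(s,[uv]);d=d[0];print(y,np.round(o+d*(y-o[1])/d[1],4))
print(manip.get_joint_positions(),manip.get_ee_rot())
```

```text
0.548 [0.548  0.2301 0.0555]
0.488 [0.488  0.2221 0.0341]
0.556 [0.556  0.2223 0.0352]
0.48 [0.48   0.232  0.0595]
0.2185 [0.5599 0.2185 0.0254]
0.2295 [0.5487 0.2295 0.0538]
0.2075 [ 0.5711  0.2075 -0.003 ]
0.2185 [0.491  0.2185 0.0247]
0.2295 [0.482  0.2295 0.0532]
0.2075 [ 0.4999  0.2075 -0.0037]
[3.77760680e-01 6.08826139e-01 1.86313659e+00 1.14218266e-05
 6.68691568e-01 3.77959469e-01] [ 1.21002333  1.20872071 -1.20854535]
```

Run:
```python
from h import *
for z in(.031,.028):
    manip.servo_line([.518,.2185,z],rate=.05);st(z)
manip.command_gripper(.025,40);st("grip")
s=manip.camera("side")
cv2.imwrite("pics/grip2.png",cv2.resize(s["image"][340:440,210:340],(650,500),interpolation=cv2.INTER_CUBIC)[:,:,::-1])
```

```text
0.031 10.0 [0.518  0.2185 0.0311] w 0.0601 F [0.1 0.4 0.3] M [ 0.   -0.01 -0.04]
0.028 10.25 [0.5178 0.2185 0.0278] w 0.0601 F [ 0.2 -0.3 -0.1] M [-0.03 -0.   -0.  ]
grip 10.68 [0.518  0.2185 0.028 ] w 0.0249 F [-0.   0.2 -0.5] M [-0.04  0.01 -0.06]
```

View pics/grip2.png

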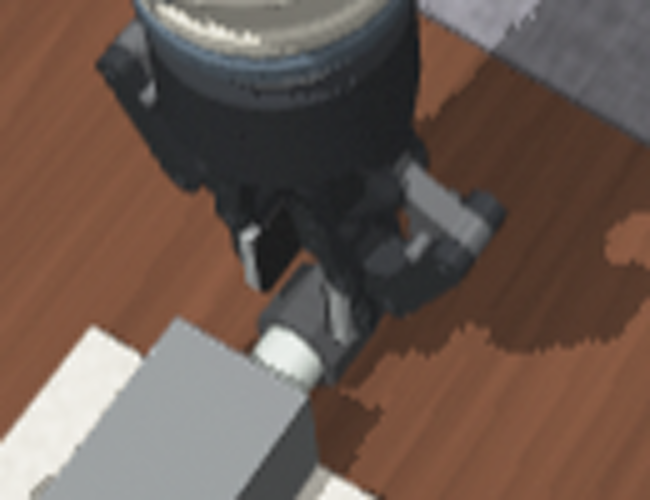

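The closed fingers sit above the cap in the image, with tips at about crop px (260, 290) and (342, 341). So the tips stand higher than the reported TCP implies. I'll measure the height offset, then descend with a force guard.

Run:
```python
from h import *
from scipy.optimize import fsolve
s=manip.camera("side")
def tip(l,r,xc):
    (o,d)=ray(s,[l,r])
    f=lambda p:[*( (o+d[0]*p[0]-o-d[1]*p[1])[1:]),(o+d[0]*p[0]+o+d[1]*p[1])[0]/2-xc]
    p=fsolve(f,[.9,.9]+[0])[:2] if 0 else None
    # least squares over ranges
    from scipy.optimize import least_squares
    q=least_squares(f,[.95,.95]).x;return np.round([o+d[0]*q[0],o+d[1]*q[1]],4)
print("w60 z35",tip((252.4,388.6),(287.6,410.),.518));print("w25 z28",tip((261.6,398.2),(278.4,408.4),.518))
manip.command_gripper(.06)
for z in np.arange(.026,.011,-.003):
    manip.servo_line([.518,.2185,z],rate=.04);manip.hold(.05);F=manip.get_contact_force()
    st(round(z,3))
    if np.linalg.norm(F)>5: break
s=manip.camera("side")
cv2.imwrite("pics/low.png",cv2.resize(s["image"][340:440,210:340],(650,500),interpolation=cv2.INTER_CUBIC)[:,:,::-1])
```

```text
w60 z35 [[0.5517 0.2265 0.0461]
 [0.4843 0.2267 0.046 ]]
w25 z28 [[0.5342 0.2275 0.0338]
 [0.5018 0.2275 0.0338]]
0.026 11.52 [0.5179 0.2185 0.0259] w 0.0599 F [-0.2 -0.4  0.2] M [-0.01 -0.03  0.02]
0.023 11.82 [0.5179 0.2184 0.0228] w 0.0604 F [-0.5 -0.6 -0.1] M [-0.01 -0.02 -0.03]
0.02 12.12 [0.5179 0.2185 0.0199] w 0.0601 F [-0.1  0.1 -0.5] M [-0.    0.01  0.02]
0.017 12.42 [0.5179 0.2185 0.0169] w 0.0602 F [0.1 0.4 0.7] M [ 0.06  0.   -0.02]
0.014 12.72 [0.5179 0.2184 0.0139] w 0.06 F [-0.2 -0.6  0.5] M [-0.01  0.   -0.04]
```

View pics/low.png

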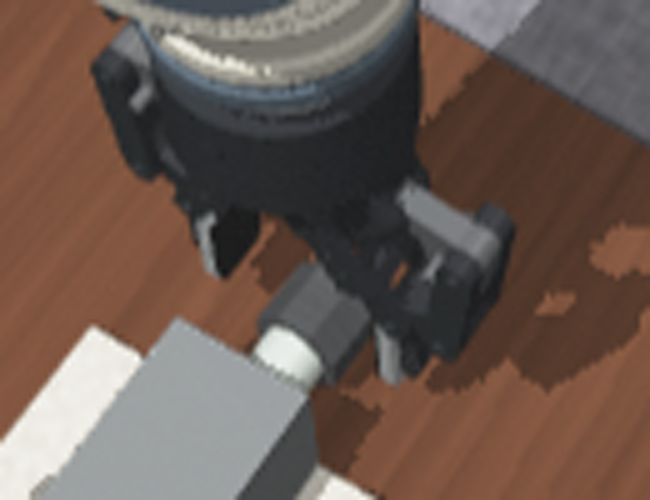

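Run:
```python
from h import *
for z in(.011,.008,.006):
    manip.servo_line([.518,.2185,z],rate=.04);F=manip.get_contact_force();st(z)
    if np.linalg.norm(F)>5: break
manip.command_gripper(.02,60);st("grip")
s=manip.camera("side")
cv2.imwrite("pics/grip3.png",cv2.resize(s["image"][340:440,210:340],(650,500),interpolation=cv2.INTER_CUBIC)[:,:,::-1])
```

```text
0.011 13.02 [0.5179 0.2184 0.0108] w 0.0599 F [-0.1 -0.7 -0.3] M [ 0.    0.03 -0.02]
0.008 13.27 [0.5178 0.2184 0.0078] w 0.0602 F [0.4 1.1 0.2] M [-0.01  0.01  0.04]
0.006 13.52 [0.5179 0.2185 0.0059] w 0.0599 F [ 0.1  0.5 -0.4] M [-0.01 -0.07 -0.05]
grip 13.9 [0.5181 0.2185 0.0062] w 0.0281 F [-1.7 -0.2  1.7] M [0.02 0.13 0.03]
```

View pics/grip3.png

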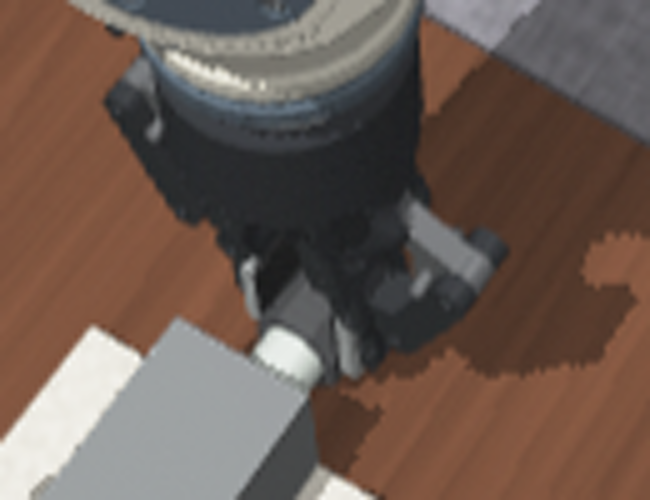

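Run:
```python
from h import *
manip.servo_line([.518,.2185,.009],rate=.03);st("lift")
manip.servo_line([.518,.19,.009],rate=.08);st("pull")
if manip.get_width()<.025: raise SystemExit("slipped")
manip.servo_line([.518,.085,.009],rate=.12);st("out")
manip.servo_line([.518,.075,.03],rate=.1);st("up")
s=manip.camera("side");t=manip.camera("top")
A=np.hstack([cv2.resize(s["image"][270:440,190:400],(420,340)),cv2.resize(t["image"][220:340,170:330],(373,280))[:340]] if 0 else [cv2.resize(s["image"][270:440,190:400],(420,340)),cv2.resize(t["image"][220:390,170:350],(360,340))])
cv2.imwrite("pics/out.png",A[:,:,::-1])
```

```text
lift 14.2 [0.5179 0.2185 0.009 ] w 0.0278 F [-0.4  0.4 -1.6] M [-0.08 -0.02 -0.  ]
pull 14.71 [0.5181 0.1894 0.009 ] w 0.0281 F [ 0.7  0.9 -0.9] M [-0.09 -0.   -0.03]
out 15.73 [0.5181 0.0854 0.0091] w 0.0281 F [ 0.1 -0.1 -1.7] M [-0.1   0.02 -0.01]
up 16.12 [0.5186 0.0752 0.0306] w 0.028 F [-0.8  0.2 -1.2] M [-0.1  -0.04 -0.01]
```

View pics/out.png

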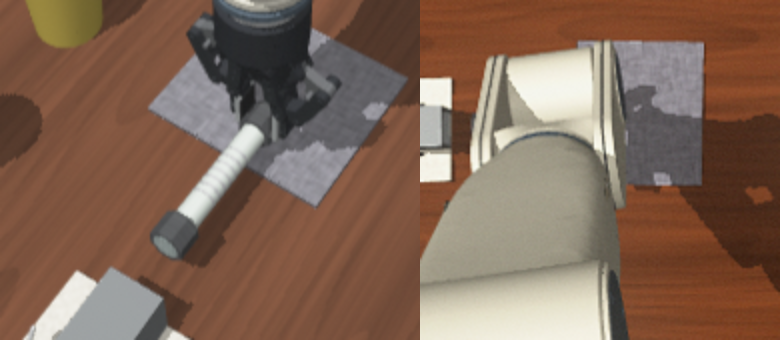

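The torch is out and held by the tail, with the lens cap at about side px (277, 388). The moment of 0.10 N·m matches its weight. Next I'll lay it on the mat.

Run:
```python
from h import *
s=manip.camera("side");o,d=ray(s,[(277,387.5)]);d=d[0];print("lens at x=.518",np.round(o+d*(.518-o[0])/d[0],4))
Y=-.046
manip.servo_line([.537,Y,.03],rate=.15);manip.hold(.1);F0=manip.get_contact_force()[2];st("over mat")
manip.servo_line([.537,Y,.006],rate=.08);st()
z=.006
while z>-.003:
    z-=.001;manip.servo_line([.537,Y,z],rate=.03)
    F=np.mean([manip.get_contact_force() for _ in range(5)],0)
    if F[2]-F0>4: break
st("contact")
manip.command_gripper(.06);st("rel")
manip.servo_line([.537,Y,.08],rate=.15)
manip.servo_line([.537,-.20,.16],rate=.25);st("away")
t=manip.camera("top");s=manip.camera("side")
A=np.hstack([cv2.resize(s["image"][240:400,240:420],(405,360)),cv2.resize(t["image"][220:340,220:350],(390,360))])
cv2.imwrite("pics/mat.png",A[:,:,::-1]);cv2.imwrite("pics/mat_t.png",t["image"][:,:,::-1]);cv2.imwrite("pics/mat_s.png",s["image"][:,:,::-1])
```

```text
lens at x=.518 [0.518  0.2063 0.0512]
over mat 17.33 [ 0.5367 -0.0452  0.0299] w 0.0277 F [-0.4 -0.3 -2. ] M [-0.13 -0.02 -0.06]
 17.78 [ 0.5379 -0.0455  0.0066] w 0.0281 F [-1.4  1.2 17.2] M [ 0.21  0.48 -0.  ]
contact 18.03 [ 0.5379 -0.0455  0.0065] w 0.0282 F [-6.2  3.1 28.6] M [ 0.32  0.99 -0.03]
rel 18.44 [ 0.5366 -0.0459  0.0043] w 0.0599 F [-0.  -0.1 -0.4] M [-0.03  0.    0.04]
away 19.93 [ 0.536  -0.199   0.1587] w 0.0599 F [-0.1  0.4 -0.2] M [ 0.01  0.   -0.  ]
```

View pics/mat.png

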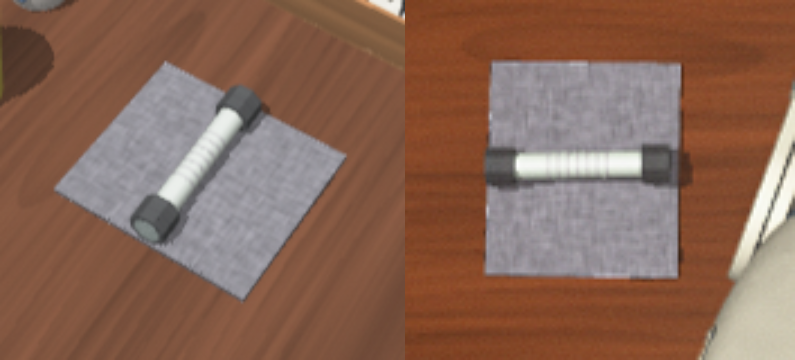

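The torch lies on the mat along y, with its caps at about top px (252, 275) and (304, 274). Now I'll measure the barrel and regrasp.

Run:
```python
from h import *
t=manip.camera("top");s=manip.camera("side")
def c2(k):m=cv2.moments(k);return np.array([m["m10"]/m["m00"],m["m01"]/m["m00"]])
H=cv2.cvtColor(t["image"],cv2.COLOR_RGB2HSV);HS=cv2.cvtColor(s["image"],cv2.COLOR_RGB2HSV)
bar=lambda H:cv2.morphologyEx(cv2.inRange(H,(0,0,178),(180,60,255)),cv2.MORPH_CLOSE,np.ones((3,3)))
k=blob(bar(H),(248,262,308,290));q=blob(bar(HS),(300,275,360,345))
w=plane(t,k.reshape(-1,2).astype(float),.024)[:,:2]*1000;print("top",c2(k),cv2.minAreaRect(w.astype(np.float32)))
w=plane(s,q.reshape(-1,2).astype(float),.024)[:,:2]*1000;print("side",c2(q),cv2.minAreaRect(w.astype(np.float32)))
print(tri(t,c2(k),s,c2(q)))
dk=lambda H:cv2.inRange(H,(0,0,15),(180,90,88))
for b in((244,264,262,288),(292,264,306,288)):
    k=blob(dk(H),b);print("cap",c2(k),cv2.boundingRect(k),plane(t,[c2(k)],.028))
```

```text
top [276.921875   274.15169271] ((538.6707153320312, 19.72882080078125), (101.49958038330078, 17.38814926147461), 88.82943725585938)
side [328.1652925  309.00157048] ((538.6973266601562, 15.546451568603516), (102.51506042480469, 19.225074768066406), 89.83235931396484)
(array([0.53821548, 0.02048017, 0.02796121]), [0.0009453501724480748, 0.0009453501724479881])
cap [251.62037037 279.14814815] (247, 277, 11, 6) [[0.52801864 0.08330404 0.028     ]]
cap [301.98809524 278.21428571] (292, 275, 14, 7) [[ 0.52775732 -0.04077017  0.028     ]]
```

Run:
```python
from h import *
r=rot(89.3)
manip.command_gripper(.05)
manip.move_to([.538,.019,.07],r)
manip.servo_line([.538,.019,.012],rate=.1);st("d")
for z in(.010,.008):
    manip.servo_line([.538,.019,z],rate=.04);st(z)
    if manip.get_contact_force()[2]>5: break
manip.command_gripper(.01,100);st("grip")
if manip.get_width()<.015: raise SystemExit("missed")
manip.servo_line([.538,.019,.11],rate=.1);st("lift")
manip.move_to([.579,-.2668,.11],rot(86));st("over")
manip.servo_line([.579,-.2668,.078],rate=.1);manip.hold(.1);st("pre")
s=manip.camera("side")
cv2.imwrite("pics/pre2.png",cv2.resize(s["image"][120:280,320:500],(675,600),interpolation=cv2.INTER_CUBIC)[:,:,::-1])
```

```text
d 22.07 [0.5383 0.0188 0.0122] w 0.0501 F [-0.4 -0.2  0.6] M [-0.04 -0.01  0.02]
0.01 22.32 [0.5383 0.019  0.0104] w 0.0501 F [ 0.3 -0.  -0.7] M [ 0.02 -0.04 -0.01]
0.008 22.57 [0.538 0.019 0.008] w 0.05 F [-1.4 -1.4 -0.2] M [ 0.    0.04 -0.03]
grip 22.97 [0.538  0.019  0.0085] w 0.0182 F [-1.   0.5  6.6] M [0.01 0.36 0.13]
lift 24.13 [0.5375 0.019  0.1094] w 0.018 F [-0.2  0.2 -1.9] M [-0.03  0.03 -0.01]
over 25.24 [ 0.5787 -0.2655  0.1096] w 0.018 F [ 0.7  1.  -1.7] M [-0.03 -0.02 -0.06]
pre 25.81 [ 0.5795 -0.2667  0.0784] w 0.018 F [ 0.5  0.9 -1.4] M [-0.    0.05 -0.04]
```

View pics/pre2.png

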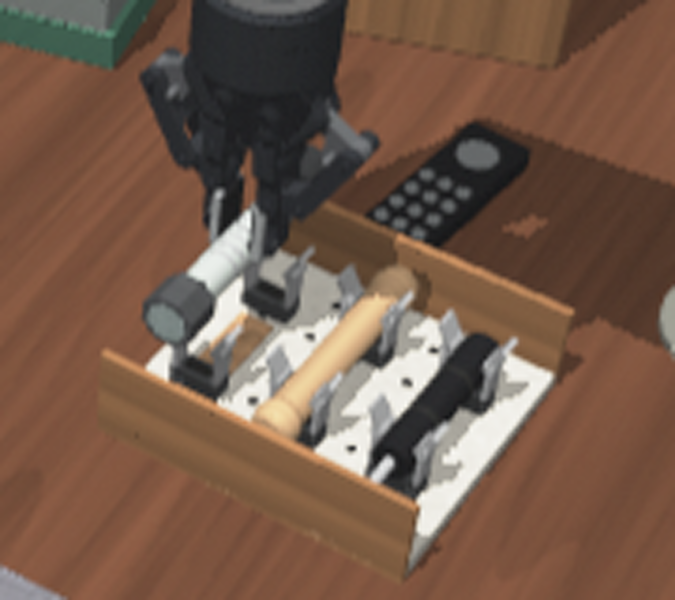

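The torch is held level over the empty place, with the lens cap at about side px (368, 203), and the clips below are clear. Now a guarded press.

Run:
```python
from h import *
s=manip.camera("side");o,d=ray(s,[(368,202.7)]);d=d[0];L=o+d*(-.203-o[1])/d[1];print("lens",np.round(L,4),"expect .5835,-.203,.0915")
if abs(L[0]-.5835)>.008 or abs(L[2]-.0915)>.012: raise SystemExit("off")
X,Y=.579,-.2668
manip.servo_line([X,Y,.055],rate=.08);st()
z=.055;log=[]
while z>.018:
    z-=.002 if z>.036 else .001
    manip.servo_line([X,Y,z],rate=.04)
    F=np.mean([manip.get_contact_force() for _ in range(3)],0);p=manip.get_position()
    log.append((round(z,3),round(p[2],4),*np.round(F,1)))
    if F[2]>(40 if p[2]<.033 else 60) or np.hypot(*F[:2])>25: break
for l in log: print(*l)
st("end")
```

```text
lens [ 0.5825 -0.203   0.0876] expect .5835,-.203,.0915
 26.34 [ 0.5784 -0.2665  0.054 ] w 0.0182 F [ 0.2  0.2 -1.2] M [-0.   -0.01  0.02]
0.053 0.0531 -0.8 0.3 -1.5
0.051 0.051 -0.6 0.7 -1.4
0.049 0.0488 -0.5 0.1 -1.3
0.047 0.0468 0.1 0.6 -2.3
0.045 0.0448 -0.3 0.8 -1.4
0.043 0.0427 -2.5 0.3 -2.1
0.041 0.041 -1.6 -0.8 -0.5
0.039 0.0391 -0.6 -1.6 -0.0
0.037 0.0366 -0.6 -3.0 -4.5
0.035 0.0341 -0.4 -2.4 -7.7
0.034 0.0333 -0.2 -0.3 -7.5
0.033 0.0325 -0.6 -0.6 -7.6
0.032 0.0318 -1.4 -2.2 -5.7
0.031 0.0306 0.0 -2.0 -9.8
0.03 0.0295 -1.9 1.1 -8.4
0.029 0.029 -4.3 0.4 -3.4
0.028 0.0282 -3.8 1.0 -3.0
0.027 0.0273 -3.8 0.8 -0.5
0.026 0.0272 -5.8 1.4 8.1
0.025 0.027 -7.5 2.1 15.1
0.024 0.0269 -11.1 3.6 22.9
0.023 0.0267 -12.6 6.0 29.6
0.022 0.0266 -14.7 6.3 37.3
0.021 0.0265 -17.0 6.8 45.2
end 32.34 [ 0.5797 -0.2671  0.0265] w 0.0177 F [-17.    6.8  45.2] M [ 1.24  3.12 -0.07]
```

The torch snapped in: the clips pulled it down, then it hit a firm stop at TCP z 0.027, as predicted for the seat. I'll relieve the load, release, retreat and check.

Run:
```python
from h import *
X,Y=.5795,-.2668
manip.servo_line([X,Y,.027],rate=.05);st("relieved")
manip.command_gripper(.042);st("open")
manip.servo_line([X,Y,.12],rate=.12);st("up")
manip.servo_line([.45,.05,.22],rate=.3);st("away")
t=manip.camera("top");s=manip.camera("side")
f=lambda I,x,y,w,h:cv2.resize(I[y:y+h,x:x+w],(400,int(400*h/w)),interpolation=cv2.INTER_CUBIC)
A=np.hstack([f(s["image"],330,150,150,140),f(t["image"],345,225,100,int(100*14/15))[:373]]) if 0 else None
a=f(s["image"],330,150,150,140);b=cv2.resize(t["image"][225:325,345:445],(400,a.shape[0]),interpolation=cv2.INTER_CUBIC)
cv2.imwrite("pics/final.png",np.hstack([a,b])[:,:,::-1])
def c2(k):m=cv2.moments(k);return np.array([m["m10"]/m["m00"],m["m01"]/m["m00"]])
```

```text
relieved 32.61 [ 0.5793 -0.2668  0.0275] w 0.0178 F [-4.1  0.3 -1.1] M [0.13 0.52 0.01]
open 32.97 [ 0.5804 -0.2671  0.0273] w 0.0423 F [-0.5  1.4 -0. ] M [ 0.06  0.01 -0.02]
up 33.89 [ 0.579  -0.2666  0.1193] w 0.0421 F [-0.3 -0.3 -0.2] M [-0.04 -0.    0.03]
away 35.23 [0.4501 0.0494 0.2197] w 0.042 F [-0.3 -1.2 -0.2] M [ 0.01  0.05 -0.03]
```

View pics/final.png

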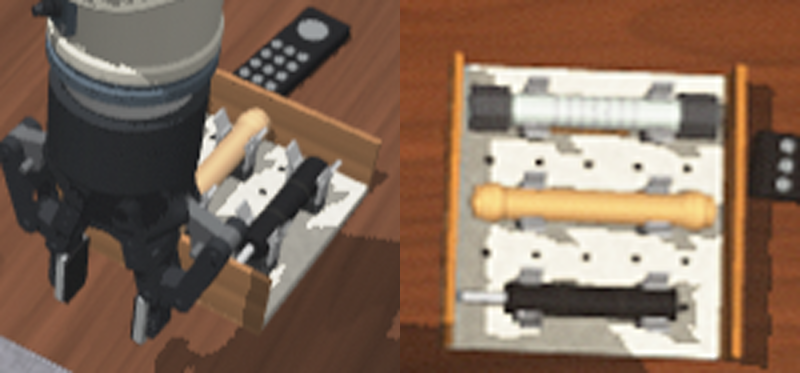

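Run:
```python
from h import *
manip.servo_line([.40,-.05,.33],rate=.3)
manip.move_to([.30,-.45,.33],rot(90));st("park")
t=manip.camera("top");s=manip.camera("side")
def c2(k):m=cv2.moments(k);return np.array([m["m10"]/m["m00"],m["m01"]/m["m00"]])
H=cv2.cvtColor(t["image"],cv2.COLOR_RGB2HSV);HS=cv2.cvtColor(s["image"],cv2.COLOR_RGB2HSV)
dk=lambda H:cv2.inRange(H,(0,0,0),(180,110,95))
def proj(c,P):
    p=np.linalg.inv(np.array(c["cam_to_world"]))@[*P,1];a=p[:2]/p[2];a=a*(1+c["k1"]*a@a);return np.array([c["cx"]+c["fx"]*a[0],c["cy"]+c["fy"]*a[1]])
a=np.array([.070,.998,0]);O=np.array([.579,-.2668,.040])
for n,k in(("lens",1),("tail",-1)):
    P=O+k*.064*a;r=[]
    for c,h in((t,H),(s,HS)):
        u=proj(c,P);w=9 if c is t else 12;x,y=np.round(u).astype(int)
        b=blob(dk(h),(x-w,y-w,x+w,y+w));r.append(c2(b));print(n,"expect",np.round(u,1),"seen",np.round(r[-1],1),cv2.boundingRect(b))
    print(tri(t,r[0],s,r[1]),P)
cv2.imwrite("pics/final_side.png",cv2.resize(s["image"][150:290,330:480],(600,560),interpolation=cv2.INTER_CUBIC)[:,:,::-1])
```

```text
park 37.53 [ 0.3007 -0.4491  0.3297] w 0.0421 F [ 0.4  0.5 -0.3] M [-0.01  0.03 -0.02]
lens expect [367.4 253.7] seen [366.6 254.3] (362, 248, 10, 12)
lens expect [366.2 219.5] seen [370.6 219.5] (359, 212, 19, 15)
(array([ 0.5773209 , -0.20146568,  0.04597518]), [0.00394599667455254, 0.0039459966745526475]) [ 0.58348  -0.202928  0.04    ]
tail expect [419.3 256.2] seen [418.8 259.1] (414, 257, 10, 5)
tail expect [398.7 185.1] seen [401.5 184.5] (391, 178, 17, 16)
(array([ 0.56660093, -0.32763969,  0.04781895]), [0.00048382875933975465, 0.00048382875933980886]) [ 0.57452  -0.330672  0.04    ]
```

```bash
python3 -c "
from rig import manip
print(manip.get_time());manip.sign_off()"
```

```text
37.6333
the job is handed in; nothing more can be done
```

The torch was drawn out of the holder by its tail, laid on the grey mat and released. I then took it again mid-barrel, pressed it into the empty pair of clips (far row, x = +62 mm place) and let go. I handed the job in at 37.6 s of the 51 s limit.

**Seating:** In the press the clips pulled the torch down, then it met a firm stop at the height expected for the seat. It held there up to 45 N. The top view shows it straight in both clips, with the stick and screwdriver in place. I made no separate check of the owl, tumbler, cup or remote.

**Checks that failed or disagreed:**
- **Two missed grasps:** The first two tries at the tail closed above the cap, because the fingertips stood higher than the given tool geometry implied. Nothing was disturbed, and a deeper, force-guarded grasp held.
- **Mat contact:** Lowering the torch onto the mat reached about 29 N, more than I intended. At the barrel grasp I read a 6.6 N upward force, perhaps the fingertips touching the mat.
- **Final height check:** In the side view both caps matched the seated position to under 1 px in rows and 3 to 4 px in columns. Triangulation put them level but 6 to 8 mm high and up to 8 mm off in x. I put this down to the tail mask catching only part of the cap and a 4 mm ray mismatch at the lens.
- **Last picture:** The viewer refused my last close-up because the 12-picture limit was reached, so I did not look at the seated torch from the side.

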